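# Load the water-bath carrier, lock the cell in and hold the carrier up level

## Robot

A 6-joint arm with a two-finger parallel gripper is mounted at the origin on the work surface. World frame = base frame: x ahead of the robot, y to its left, z up, the work surface at z = 0. Lengths are in mm, angles in rad, forces in N, time in s.
With the tool pointing down it reaches from about 275 to 750 mm from the base axis. Payload 10.2 kg.
Tool frame: the origin (TCP) lies midway between the tips of the shut fingers; the grasp point (between the pads) lies 19 mm behind it; z points along the fingers, y is the direction in which the jaws open and shut (so a half turn about z gives the same grasp; the last joint's range is limited). The gripper opens to 85 mm and grips with 20 to 120 N. Pads are 22 mm wide; open, the fingers measure 114 mm over their backs; the gripper's body (76 mm by 85 mm) begins 54 mm behind the grasp point. The pads swing forward as they close: fully open they stand 13 mm farther back than shut.
Start: joints at [-1.464, 0.313, 1.498, -0, 1.331, -0.223], TCP at [170.011, -496.717, 194.294] pointing down, gripper open.
Joint ranges: [-2.94, 2.94], [-0.97, 2.17], [0.19, 2.56], [-1.23, 4.37], [0.02, 3.11], [-2.88, 2.88]. Speed limits (rad/s): [2.39, 2.39, 3.01, 3.14, 3.14, 3.14].

## Interface

Orientations are given as a unit quaternion [w, x, y, z].
In Python, from rig import sense, optics, ctrl gives the robot as it stands.
- The arm moves only by the tool play_rows, never from a script. Its argument "plan" is a list of rows, each a list of 7 numbers: the shift along the world's x, y, z in mm, then the turn, a rotation vector about the world's x, y, z in rad, then the opening, from -1 (shut) to 1 (fully open), so that 0 is half open. A call has 1 to 5 rows; each row shifts and turns the pose as measured when the row begins; what a row does not reach is not made up. A row lasts 1/12 s, in which the tool goes at most 41.7 mm and 7.16 degrees, less where a joint would pass 70% of its speed; a pose out of reach is approached as far as the arm can. A call is refused whole if a number of a shift passes 41.7 or a number of a turn 0.125, either way. A call with a gripper value outside its range is refused whole. The fingers move at their own pace and stop on an object; "grip_force" is the grip in N (left out, the last holds). Time passes only in rows, so rows that do not move let the fingers close. It gives the time, the measured TCP pose, the force and the opening at its end, in the units of the state.
- sense(): the state, without advancing time (a new reading comes with each control period).
- optics.capture(name): name is "scene" or "top"; returns a dict with "img" (480x640x3 uint8, blue, green, red), "fx", "fy", "cx", "cy" (pixels), "dist" ([k1, k2, p1, p2, k3] as OpenCV has them; the pictures are not rectified), "world_to_cam" (4x4, takes a point from world to camera coordinates). Camera axes: x right, y up, looking along -z (the intrinsics and any distortion apply to the point x, -y, -z); pixel columns grow to the right and rows downward; lengths in mm; the calibration is good to about 2 mm. A picture is of the moment at which its call begins. There is no depth.
- ctrl.finish_job(): hands the job in, once; it reports no verdict.
The state is a dict: "time_s": time; "joints": joint angles; "dq": joint speeds; "tau": joint torques, N m; "eef_pos": TCP position; "ee_rot": TCP orientation; "force": force on the tool from outside, world axes, zero at the start; "wrist_torque": the same for the moment, N m; "grip_width": opening from 0.0 (shut) to 1.0 (fully open).
Only numpy, scipy, OpenCV 4.12 (cv2) and the standard library are available. Lean on these libraries where they do the work, as an engineer would, in place of code of your own. Each camera call takes 0.05 s, during which the arm holds its last target. There are 200 camera calls.

## Task

Set the loose steel sample cell fully down into the empty place of the two-place water-bath carrier, let it go, and swing that place's hold-down bar fully shut over the cell's lid. Then pick the carrier up by its handle and, keeping it level, finish holding it still with about 10 cm of air under it while I open the bath: do not put it down or let go. Leave the bowl, the jar and the tub where they are.

Things in the scene. Friction and masses are not known exactly. Their poses are not given: they have to be found in the camera images.
- cell_center (a point): Centre of the loose sample cell: closed plain stainless box 40 mm (its x) by 52 mm (y) by 44 mm high (z up), about 0.14 kg, with a dark seal line 8 mm below its flat lid. It stands on the bench, 22 mm under this point. The same either way round. Grip its flat sides across the 40 mm, high up: in the pocket its lowest 13 mm are hidden.
- cell: The same loose sample cell; origin at the centre of its underside, axes as above.
- carrier: Carrier, loose on the bench: white-coated steel base 110 mm (its x) by 270 mm (y) on four rubber feet, 0.63 kg; origin at the centre of its underside, z up. Handle in the middle, a place for a cell 88 mm to each side along y. The place at -y already holds a cell, locked under its shut bar (part of the carrier, balancing the loose one); the place at +y is empty. It slides if pushed with over about 3 N.
- handle: The carrier's fixed handle: two 8 mm upright rods at carrier y = -30 and +30 mm and between them a flat-sided black grip 16 mm thick (carrier x), 54 mm long (y), 22 mm high, its middle 100 mm above the carrier's underside. Origin and axes as the carrier's. Free room under and beside the grip.
- grip (a point): Middle of the handle's black grip, 100 mm above the underside of the carrier and right above its middle; axes as the carrier's. Loaded, the carrier (about 0.77 kg) hangs balanced from here.
- pocket (a point): Centre of the empty place's floor, 8 mm above the carrier's underside; axes as the carrier's. Pocket 46 mm (x) by 58 mm (y) inside (3 mm play round an aligned cell), four sheet tabs with flared lips, open corners, up to 13 mm above this floor. A seated cell's centre is 22 mm above it, its lid 44 mm. The bar's pivot post stands 38 mm off to +y; a keeper hook, 58 mm high, 37 mm off to -y.
- hold_down (a joint): Angle (rad) of the empty place's hold-down bar, turning level about an upright pivot: 0 = fully shut (along carrier -y across the middle of the lid, end in the keeper, against the stop), growing counter-clockwise seen from above; 1.57 = along carrier +x, clear of the pocket. Starts open at 1.45 to 1.8, turns with light friction (0.03 N m), stays where it is left.
- pivot (a point): Pivot of that bar, at the bar's half height (58 mm above the underside of the carrier, 126 mm from the carrier's middle along +y); axes as the carrier's. The bar is 11 mm wide, 6 mm thick and reaches 79 mm from the pivot; its underside passes 3 mm above the lid of a seated cell.
- knob (a point): Middle of the height of the upright round black knob on that bar, 38 mm from the pivot: 12 mm in diameter, 24 mm high, standing on the bar's top face (12 mm below this point). Its axes turn with the bar: the bar points from the pivot along -y of this frame. With the bar shut the knob stands over the middle of the lid.
- bowl: Bystander: open stainless mixing bowl, 150 mm across, 65 mm high; origin at the centre of its underside.
- jar: Bystander: closed amber jar with a steel cap and paper label, 72 mm across, 95 mm high; origin at the centre of its underside.
- tub: Bystander: closed cream food tub with a white lid, 111 by 156 mm, 65 mm high; origin at the centre of its underside.
There are look-alikes about, which are no part of the job. There is more than one size of the cell; the job needs the middle-sized.

How it is judged:
By the outcome, as a careful person would: the job done as asked, in the order asked, and still so for the second after the job is handed in, while the arm keeps its last pose, push and grip.
It also fails if it takes over 72 s, if anything falls off the work surface, if the arm or the gripper's body presses on something with over 40 N, if the wrist force passes 120 N, or if a joint passes its speed limit or range.

## Working session

There is one attempt and no reset: what is moved stays moved. The work goes in short steps, Python scripts to look and compute and a tool call to move; the robot and the scene stay as the last step left them, time stands still between calls to the robot, and variables do not carry over. Pictures are saved under pics/ and viewed, about 8 in all and at most 12, crops included, and the job is handed in when it is done.

Besides the shell and the picture viewer there is one more tool, called after "Emit:" as name([rows], argument=value, ...), one row to a line, values as JSON. play_rows: Moves the arm, as the interface text tells. Its arguments: {"type":"object","properties":{"plan":{"type":"array"},"grip_force":{"type":"number"}},"required":["plan"]}

```bash
mkdir -p pics; ls; cat > h.py <<'E'
import numpy as np, cv2
from rig import sense, optics, ctrl
def cap(n,save=None):
    c=optics.capture(n)
    if save: cv2.imwrite('pics/'+save,c['img'])
    c['K']=np.array([[c['fx'],0,c['cx']],[0,c['fy'],c['cy']],[0,0,1]]); c['d']=np.array(c['dist'],float)
    c['W']=np.array(c['world_to_cam'],float); return c
def ray(c,px):
    p=cv2.undistortPoints(np.array([[px]],float),c['K'],c['d'])[0,0]
    R=c['W'][:3,:3]; o=-R.T@c['W'][:3,3]; return o,R.T@np.array([p[0],-p[1],-1.])
def onz(c,px,z):
    o,d=ray(c,px); return o+d*(z-o[2])/d[2]
def proj(c,P):
    P=np.atleast_2d(np.array(P,float)); q=P@c['W'][:3,:3].T+c['W'][:3,3]
    q=q*[1,-1,-1]; return cv2.projectPoints(q,np.zeros(3),np.zeros(3),c['K'],c['d'])[0][:,0]
def tri(c1,p1,c2,p2):
    o,d=ray(c1,p1);o2,d2=ray(c2,p2)
    t=np.linalg.lstsq(np.c_[d,-d2],o2-o,rcond=None)[0]
    a=o+d*t[0];b=o2+d2*t[1]; return (a+b)/2,np.linalg.norm(a-b)
E
python3 - <<'E'
from h import *
for n in ['scene','top']:
    c=cap(n,n+'0.png'); o,_=ray(c,(320,240)); print(n,o,c['fx'],c['dist'],onz(c,(320,240),0))
print(sense())
E
```

```text
pics
scene [1059.87242049 -529.21377352 1158.58073374] 590.9286192943074 [0.01481934 0.         0.         0.         0.        ] [517.36030083  87.84116491   0.        ]
top [ 412.84788512   10.40903776 1211.24424904] 498.9339325899219 [0.01572204 0.         0.         0.         0.        ] [549.20123252  60.54481988   0.        ]
{'time_s': 0.1, 'joints': array([-1.46436468e+00,  3.13417587e-01,  1.49834949e+00,  8.75924348e-06,
        1.33100339e+00, -2.23409883e-01]), 'dq': array([ 6.20739619e-05, -2.35374320e-03, -1.81480929e-03,  1.71703963e-04,
        1.39241189e-03,  1.26386557e-03]), 'tau': array([ 2.93713303e-03, -4.12897360e+01, -2.60141104e+01, -1.34150205e-04,
        3.04465670e-03, -6.08075339e-06]), 'eef_pos': array([ 170.00072953, -496.43116553,  193.78465989]), 'ee_rot': array([-5.87649180e-04,  9.86431367e-01,  1.64173116e-01,  3.86713106e-05]), 'force': array([0.27617644, 0.4487804 , 0.09069973]), 'wrist_torque': array([ 0.04784329,  0.00926449, -0.05279423]), 'grip_width': 0.9988263513358561}
```

View pics/scene0.png

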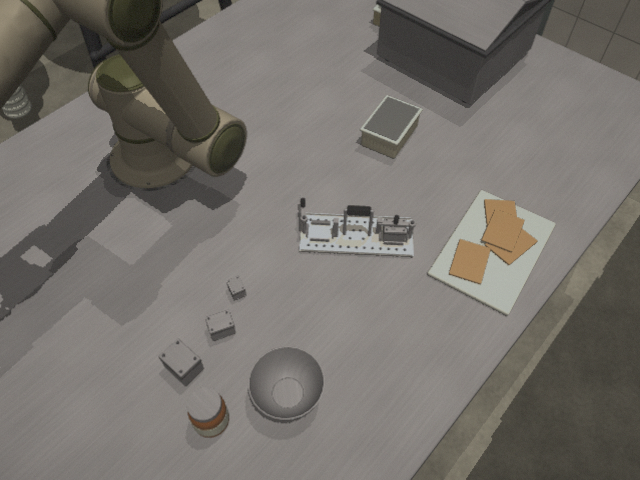

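View pics/top0.png

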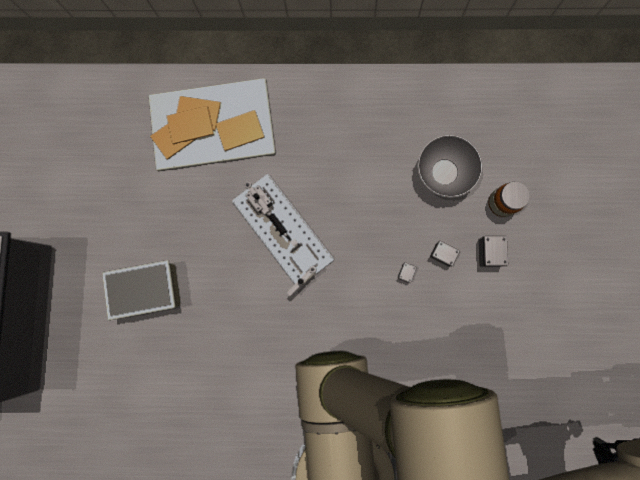

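Scene and top views: carrier at top (283,228), with the empty place near (303,260) and its bar and knob near (300,282). There are three candidate cells in the top view: small (407,272), middle (446,253) and large (494,251). The middle one fits the description. I'll confirm it by size and an enlarged crop.

```bash
python3 - <<'E'
from h import *
t=cv2.imread('pics/top0.png');s=cv2.imread('pics/scene0.png')
r=lambda im,x,y,w,h,f: cv2.resize(im[y:y+h,x:x+w],(w*f,h*f),interpolation=cv2.INTER_CUBIC)
a=np.hstack([r(t,385,225,130,60,3),r(s,155,270,130,60,3)])
b=np.hstack([r(t,225,168,130,138,3),r(s,290,190,130,138,3)])
cv2.imwrite('pics/crop1.png',np.vstack([a,b])); 
c=cap('top')
g=cv2.cvtColor(t,cv2.COLOR_BGR2GRAY)
for (x,y) in [(407,272),(446,253),(494,251)]:
    sub=cv2.GaussianBlur(r(g,x-22,y-22,44,44,4),(5,5),0)
    m=(sub>np.percentile(sub[70:100,70:100],50)-22).astype('u1'); 
    n,l,st,ce=cv2.connectedComponentsWithStats(m); k=l[88,88]
    cn,_=cv2.findContours((l==k).astype('u1'),0,2); q=max(cn,key=cv2.contourArea)
    bx=cv2.boxPoints(cv2.minAreaRect(q))/4+[x-22,y-22]
    W=np.array([onz(c,p,44)[:2] for p in bx]); print(W.mean(0).round(1),np.linalg.norm(W[1]-W[0]).round(1),np.linalg.norm(W[2]-W[1]).round(1),np.degrees(np.arctan2(*(W[1]-W[0])[::-1])).round(1),bx.round(1).tolist())
E
```

```text
[ 470.4 -146.2] 36.1 26.8 -22.5 [[399.4, 277.2], [405.2, 262.9], [416.0, 267.3], [410.2, 281.6]]
[ 515.7 -235.8] 37.0 48.3 -27.1 [[433.2, 255.5], [440.2, 241.5], [459.0, 250.9], [452.0, 264.8]]
[ 523.  -352.2] 51.4 65.4 -89.6 [[485.2, 236.5], [507.5, 236.5], [507.5, 264.5], [485.2, 264.5]]
```

View pics/crop1.png

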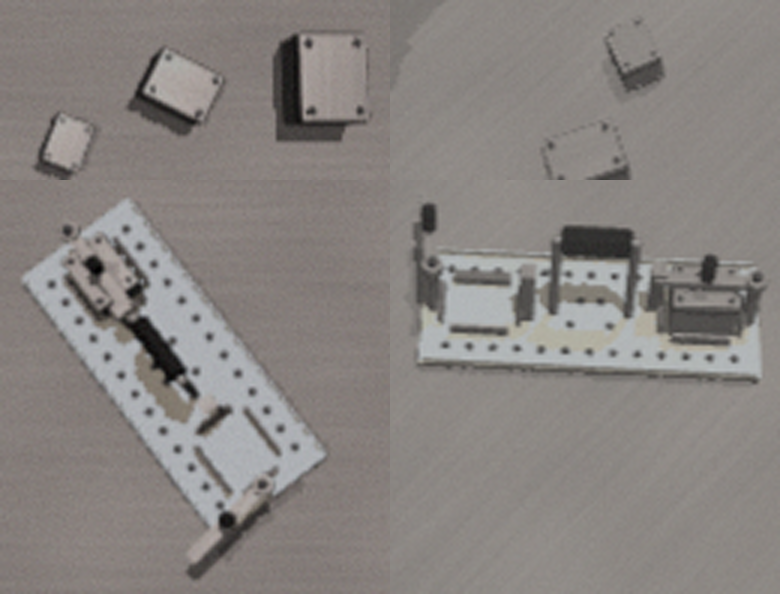

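The crop confirms the middle cell at top (446,253): about 37x48 mm at lid height, against 40x52 given. The empty place is at the lower right of the carrier, with its knob at top (300.5,281). Next I'll measure the carrier.

```bash
python3 - <<'E'
from h import *
c=cap('top');s=cap('scene')
def mask(im,lo,hi,box):
    g=cv2.cvtColor(im,cv2.COLOR_BGR2GRAY); m=np.zeros(g.shape,'u1'); x,y,w,h=box
    m[y:y+h,x:x+w]=cv2.inRange(g,lo,hi)[y:y+h,x:x+w]; return m
def big(m,k=0):
    cn,_=cv2.findContours(m,0,cv2.CHAIN_APPROX_NONE); return sorted(cn,key=cv2.contourArea)[::-1]
m=mask(c['img'],165,255,(225,168,115,125)); m=cv2.morphologyEx(m,cv2.MORPH_CLOSE,np.ones((7,7)))
q=big(m)[0]; bx=cv2.boxPoints(cv2.minAreaRect(q)); print(bx.tolist())
for z in (8,12):
    W=np.array([onz(c,p,z)[:2] for p in bx]); print(z,W.mean(0),[np.linalg.norm(W[i]-W[i-1]).round(1) for i in range(4)],[np.degrees(np.arctan2(*(W[i]-W[i-1])[::-1])).round(1) for i in range(4)])
for cc,box in((c,(225,168,115,125)),(s,(290,190,130,70))):
    for q in big(mask(cc['img'],0,40,box))[:5]: 
        r=cv2.minAreaRect(q); print(cv2.contourArea(q),r)
E
```

```text
[[229.0416259765625, 202.5283966064453], [267.60650634765625, 173.2190704345703], [332.8154296875, 259.020263671875], [294.25054931640625, 288.32958984375]]
8 [571.67499936 156.685703  ] [np.float64(265.5), np.float64(119.2), np.float64(267.3), np.float64(116.2)] [np.float64(38.4), np.float64(-51.4), np.float64(-142.3), np.float64(127.8)]
12 [571.1470031  156.19942878] [np.float64(264.6), np.float64(118.8), np.float64(266.4), np.float64(115.8)] [np.float64(38.4), np.float64(-51.4), np.float64(-142.3), np.float64(127.8)]
118.0 ((275.9615173339844, 223.19229125976562), (24.684158325195312, 7.488452911376953), 56.3099365234375)
14.0 ((256.0, 196.50001525878906), (4.949747085571289, 3.535533905029297), 45.0)
9.5 ((300.0, 281.5), (3.0, 4.0), 90.0)
5.5 ((269.5000305175781, 204.50003051757812), (2.236067771911621, 4.0249223709106445), 63.43495178222656)
2.0 ((288.0000305175781, 237.50003051757812), (3.535533905029297, 0.7071067094802856), 45.0)
0.0 ((301.0, 202.5), (1.0, 0.0), -90.0)
0.0 ((302.0, 206.0), (0.0, 0.0), 0.0)
0.0 ((358.0, 214.0), (0.0, 0.0), 0.0)
0.0 ((395.0, 222.0), (0.0, 0.0), 0.0)
```

```bash
python3 - <<'E'
from h import *
from scipy.ndimage import map_coordinates as mc
c=cap('top');s=cap('scene')
g=cv2.cvtColor(c['img'],cv2.COLOR_BGR2GRAY).astype(float)
def edge(a,b,n=40):
    a,b=np.array(a,float),np.array(b,float);d=(b-a)/np.linalg.norm(b-a);nn=np.array([-d[1],d[0]]);P=[]
    t=np.arange(-5,5.01,.25)
    for u in np.linspace(.08,.92,n):
        p=a+u*(b-a)+t[:,None]*nn; v=mc(g,[p[:,1],p[:,0]],order=1); gr=np.abs(np.gradient(cv2.GaussianBlur(v[None],(7,1),0)[0]))
        k=gr.argmax()
        if gr[k]>2:P.append(p[k])
    P=np.array(P); vx,vy,x,y=cv2.fitLine(P.astype('f4'),cv2.DIST_HUBER,0,.01,.01).ravel(); 
    r=np.abs((P-[x,y])@[-vy,vx]); print('n',len(P),'med',np.median(r).round(2)); return np.array([x,y]),np.array([vx,vy])
C=[(232.3,199.7),(267.7,174),(333.3,259.7),(295,283)]
L=[edge(C[0],C[1]),edge(C[1],C[2]),edge(C[3],C[2]) ,edge(C[0],(288,272))]
def X(l,m): 
    t=np.linalg.solve(np.c_[l[1],-m[1]],m[0]-l[0]); return l[0]+t[0]*l[1]
K=[X(L[3],L[0]),X(L[0],L[1]),X(L[1],L[2]),X(L[2],L[3])]; print(np.round(K,1).tolist())
for z in (6,10):
    W=np.array([onz(c,p,z)[:2] for p in K]); print(z,W.round(1).tolist(),W.mean(0).round(1),[(np.linalg.norm(W[i]-W[i-1]).round(1),np.degrees(np.arctan2(*(W[i]-W[i-1])[::-1])).round(1)) for i in range(4)])
def dark(cc,x,y,r,th,sc=4):
    im=cv2.cvtColor(cc['img'],cv2.COLOR_BGR2GRAY)[y-r:y+r,x-r:x+r]; print('min',im.min())
    m=cv2.resize(im,None,fx=sc,fy=sc,interpolation=cv2.INTER_CUBIC)<th
    n,l,st,ce=cv2.connectedComponentsWithStats(m.astype('u1'));k=1+st[1:,4].argmax();b=st[k]; 
    e=cv2.minAreaRect(np.argwhere(l==k)[:,::-1].astype('f4')); o=np.array([x-r,y-r])
    return (ce[k]+.5)/sc-.5+o, (np.array(b[:4])/sc).round(1),e[1],e[2]
for n,cc,x,y,r,th in [('grip',c,276,223,16,50),('grip',s,359,210,16,60),('knobE',c,300,281,8,70),('knobE',s,303,202,9,60),('knobF',c,256,196,6,60),('knobF',s,396,220,8,60)]:
    print(n,*dark(cc,x,y,r,th))
print('grip',tri(c,(276,223.2),s,(359,211)), 'knobE',tri(c,(300,281.5),s,(303,202.5)))
E
```

```text
n 40 med 0.14
n 40 med 0.62
n 40 med 0.5
n 40 med 0.5
[[231.8000030517578, 199.8000030517578], [267.20001220703125, 173.3000030517578], [332.8999938964844, 260.1000061035156], [297.20001220703125, 285.3999938964844]]
6 [[646.7, 279.2], [714.1, 193.5], [499.9, 28.4], [438.4, 113.9]] [574.8 153.7] [(np.float64(266.0), np.float64(38.4)), (np.float64(109.0), np.float64(-51.8)), (np.float64(270.4), np.float64(-142.4)), (np.float64(105.3), np.float64(125.7))]
10 [[645.9, 278.3], [713.1, 192.9], [499.6, 28.3], [438.3, 113.5]] [574.2 153.3] [(np.float64(265.1), np.float64(38.4)), (np.float64(108.7), np.float64(-51.8)), (np.float64(269.5), np.float64(-142.4)), (np.float64(104.9), np.float64(125.7))]
min 1
grip [276.66297997 223.79653589] [ 5.5  7.  21.  21.8] (105.01383209228516, 32.08613204956055) 55.491477966308594
min 40
grip [358.38734856 210.51324169] [ 3.8 12.  24.   9.8] (95.28504180908203, 36.82340621948242) 2.935673475265503
min 17
knobE [301.97159715 283.40985181] [ 6.2  6.   9.8 10. ] (39.0, 38.0) 90.0
min 40
knobE [302.33431478 202.44459315] [6.8 5.8 4.  8.5] (33.0, 15.0) 90.0
min 0
knobF [256.03991841 196.41346154] [3.2 3.8 6.2 6.8] (26.13661766052246, 19.287019729614258) 57.2647705078125
min 41
knobF [395.71320459 219.42197286] [5.8 3.8 5.  8.8] (16.777130126953125, 34.470420837402344) 13.240520477294922
grip (array([575.56448216, 156.38762168,  96.89559755]), np.float64(0.6414459650307411)) knobE (array([447.06354673, 103.47475125,  70.23941784]), np.float64(3.7845868929587967))
```

```bash
cat >> h.py <<'E'
from scipy.ndimage import map_coordinates as mc
def edge(g,a,b,n=40,w=4,lo=.1,hi=.9):
    a,b=np.array(a,float),np.array(b,float);d=(b-a)/np.linalg.norm(b-a);nn=np.array([-d[1],d[0]]);P=[]
    t=np.arange(-w,w+.01,.25)
    for u in np.linspace(lo,hi,n):
        p=a+u*(b-a)+t[:,None]*nn; v=mc(g,[p[:,1],p[:,0]],order=1); gr=np.abs(np.gradient(cv2.GaussianBlur(v[None],(7,1),0)[0]))
        P.append(p[gr.argmax()])
    P=np.array(P); vx,vy,x,y=cv2.fitLine(P.astype('f4'),cv2.DIST_HUBER,0,.01,.01).ravel()
    return np.array([x,y]),np.array([vx,vy])
def X(l,m):
    t=np.linalg.solve(np.c_[l[1],-m[1]],m[0]-l[0]); return l[0]+t[0]*l[1]
def quad(c,C,z,w=4):
    g=cv2.cvtColor(c['img'],cv2.COLOR_BGR2GRAY).astype(float)
    L=[edge(g,C[i],C[(i+1)%4],w=w) for i in range(4)]; K=[X(L[i-1],L[i]) for i in range(4)]
    W=np.array([onz(c,p,z)[:2] for p in K]); print(np.round(K,1).tolist(),'ctr',W.mean(0).round(1),[(np.linalg.norm(W[(i+1)%4]-W[i]).round(1),np.degrees(np.arctan2(*(W[(i+1)%4]-W[i])[::-1])).round(1)) for i in range(4)]); return W
E
python3 - <<'E'
from h import *
c=cap('top');s=cap('scene')
W=quad(c,[(432.5,255.5),(440,240.5),(459.8,250.5),(452,265.3)],44,3)
ctr=W.mean(0); a=np.radians(-27.5); u=np.array([np.cos(a),np.sin(a)]);v=np.array([-u[1],u[0]])
G=[np.r_[ctr+i*20*u+j*26*v,44] for i,j in((1,1),(1,-1),(-1,-1),(-1,1))]
p=proj(s,G); print(p.round(1).tolist()); quad(s,p,44,3)
# carrier base in scene
a=np.radians(128);x=np.array([np.cos(a),np.sin(a)]);y=np.array([-x[1],x[0]])
B=[np.r_[np.array([575,154])+i*55*x+j*135*y,8] for i,j in((1,1),(1,-1),(-1,-1),(-1,1))]
q=proj(s,B); print(q.round(1).tolist()); quad(s,q,8,4)
im=s['img'][180:345,200:420].copy(); im=cv2.resize(im,None,fx=3.5,fy=3.5,interpolation=cv2.INTER_CUBIC)
for pp in list(p)+list(q)+list(proj(s,[[575,154,100],[505.7,99.8,8],[475.7,76.4,58]])): cv2.circle(im,tuple(int(v) for v in (pp-[200,180])*3.5),2,(0,0,255),-1)
cv2.imwrite('pics/chk.png',im)
E
```

```text
[[432.1000061035156, 255.3000030517578], [439.29998779296875, 240.8000030517578], [458.6000061035156, 250.5], [451.70001220703125, 265.5]] ctr [ 516.  -234.3] [(np.float64(38.4), np.float64(-27.1)), (np.float64(49.8), np.float64(-117.0)), (np.float64(38.9), np.float64(154.3)), (np.float64(50.7), np.float64(62.5))]
[[232.7, 324.8], [208.5, 332.8], [203.7, 316.8], [227.5, 309.0]]
[[231.5, 325.20001220703125], [210.6999969482422, 332.79998779296875], [204.10000610351562, 317.8999938964844], [229.6999969482422, 309.29998779296875]] ctr [ 518.3 -233.8] [(np.float64(45.2), np.float64(-115.7)), (np.float64(38.9), np.float64(158.6)), (np.float64(56.2), np.float64(63.2)), (np.float64(38.6), np.float64(-37.8))]
[[302.0, 213.4], [411.9, 219.0], [413.2, 256.3], [298.3, 250.2]]
[[298.0, 214.10000610351562], [410.1000061035156, 218.10000610351562], [413.70001220703125, 254.39999389648438], [300.1000061035156, 249.10000610351562]] ctr [571.9 154.3] [(np.float64(275.3), np.float64(39.1)), (np.float64(107.1), np.float64(-49.0)), (np.float64(267.4), np.float64(-141.5)), (np.float64(104.8), np.float64(135.4))]
```

View pics/chk.png

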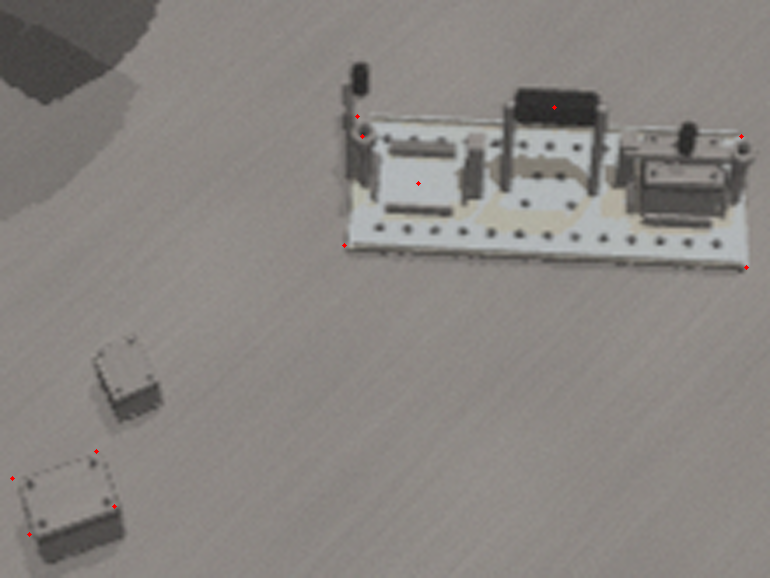

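The overlay agrees with the carrier: grip, pocket and pivot points are within about 1 px. The cell lid in the scene view is at about (219.7,322), 1-2 px from the top-view prediction. I'll average the two views.

```bash
python3 - <<'E'
from h import *
c=cap('top');s=cap('scene')
print(onz(s,(219.7,322.1),44)); print(tri(c,(445.5,253),s,(219.7,322.1)), onz(c,(445.5,253),44))
print(tri(c,(276,223.3),s,(358.8,210.6)))
# scene pixel lid mask
g=cv2.cvtColor(s['img'],cv2.COLOR_BGR2GRAY)[300:350,195:245]
g4=cv2.GaussianBlur(cv2.resize(g,None,fx=4,fy=4,interpolation=cv2.INTER_CUBIC),(5,5),0)
print(g[::3,::3])
E
```

```text
[ 520.82726304 -234.29740715   44.        ]
(array([ 517.44522886, -234.25274925,   39.30674092]), np.float64(3.2451644357881912)) [ 516.01519426 -234.54547294   44.        ]
(array([575.11302119, 156.17355808,  98.20797045]), np.float64(0.7353702290808647))
[[133 134 134 137 137 135 137 138 135 137 134 136 120  87 115 121 135]
 [134 133 135 135 135 137 136 136 133 135 136 133 120 127 133 136 134]
 [133 137 137 135 138 138 136 136 138 136 134 141 139 133 134 139 134]
 [136 138 135 136 136 133 134 137 135 134 138 131 136 135 136 136 136]
 [138 135 137 138 134 136 134 136 119 137 116 129 134 135 135 138 134]
 [133 135 137 134 134 121 133 140 138 139 137 140 122 138 138 139 137]
 [140 139 133 134 107 128 138 138 138 139 136 137 125 137 137 137 136]
 [138 138 136 134 136 139 138 138 136 138 138 143 141 137 135 135 135]
 [135 137 137 134 113 137 137 136 139 140 144 139 120 120 138 138 134]
 [138 135 136 135 105 138 142 139 141 142 134  94  64  93 136 136 134]
 [137 139 135 130 121 123 124 137  99  64  70  79  80  83 136 136 137]
 [138 133 134 127 118  89  66  66  73  82  78  78  75  75 136 135 135]
 [137 135 133 134 121 109  79  75  76  79  76 112 123 135 136 136 134]
 [135 136 135 137 129 121  76  73 106 113 121 121 130 137 134 136 139]
 [137 136 138 135 127 119 123 119 119 126 128 137 137 136 137 139 140]
 [135 137 132 135 135 120 123 129 135 133 134 134 136 137 139 140 138]
 [135 132 138 139 136 136 135 135 132 134 136 134 136 137 138 136 137]]
```

Emit:
play_rows([
  [35,20,0,0,0,0.12,1],
  [35,20,0,0,0,0.12,1],
  [35,20,0,0,0,0.12,1],
  [35,20,0,0,0,0.12,1],
  [35,20,0,0,0,0.12,1],
])

```text
time_s: 0.97
eef_pos: [344.7, -396.3, 194.0]
ee_rot: [0.001, 0.892, 0.453, -0.001]
force: [0.4, -1.1, 0.0]
grip_width: 1.001
```

Emit:
play_rows([
  [35,28,0,0,0,0.12,1],
  [35,28,0,0,0,0.05,1],
  [35,28,0,0,0,0,1],
  [35,28,0,0,0,0,1],
  [20,20,0,0,0,0,1],
])

```text
time_s: 1.38
eef_pos: [497.0, -269.3, 194.2]
ee_rot: [0.001, 0.845, 0.534, -0.0]
force: [-0.7, -0.8, -0.3]
grip_width: 0.996
```

Emit:
play_rows([
  [20.5,35,-30,0,0,-0.024,0.6],
  [0,0,-40,0,0,0,0.6],
  [0,0,-40,0,0,0,0.6],
  [0,0,-30,0,0,0,0.6],
  [0,0,0,0,0,0,0.6],
])

```text
time_s: 1.8
eef_pos: [518.6, -234.4, 58.1]
ee_rot: [0.005, 0.849, 0.528, 0.002]
force: [-0.3, -0.3, -0.4]
grip_width: 0.801
```

```bash
python3 - <<'E'
from h import *
s=cap('scene'); p=s['img'][200:380,130:360]
cv2.imwrite('pics/near.png',cv2.resize(p,None,fx=3,fy=3,interpolation=cv2.INTER_CUBIC))
print(sense()['eef_pos'],sense()['ee_rot'],proj(s,[[517.5,-234.3,44],[517.5,-234.3,0]]))
E
```

```text
[ 519.7432396  -235.35875443   61.04578388] [0.00650345 0.84941969 0.52767213 0.00245069] [[218.61739331 321.16120981]
 [221.40672682 330.62936787]]
```

View pics/near.png

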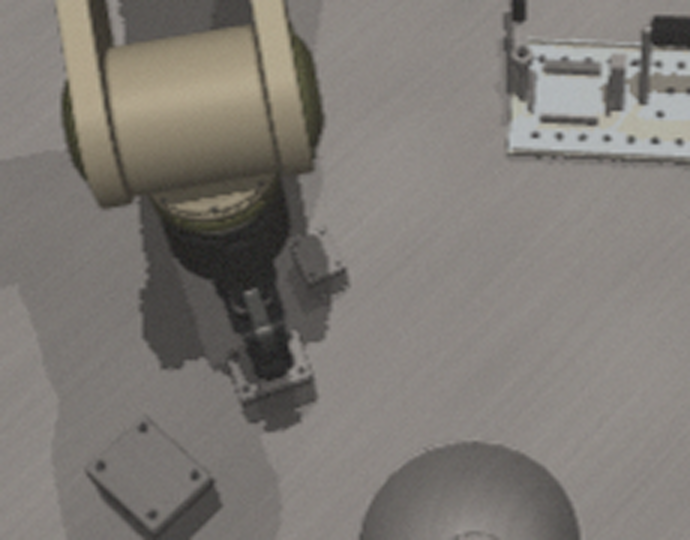

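The gripper is over the middle cell, with the near finger at crop (268,350) above the lid centre at about (272,375). Now descending and closing gently.

Emit:
play_rows([
  [-1,1,-22,0,0,0,0.6],
  [0,0,-10,0,0,0,0.6],
  [0,0,-8,0,0,0,0.6],
  [0,0,0,0,0,0,0.6],
  [0,0,0,0,0,0,0.6],
])

```text
time_s: 2.27
eef_pos: [522.9, -238.4, 28.7]
ee_rot: [0.013, 0.85, 0.527, 0.005]
force: [-0.3, -0.5, 0.3]
grip_width: 0.801
```

```bash
python3 -c "
from h import *
s=sense();print(s['eef_pos'],s['ee_rot'],s['force'],s['grip_width'])"
```

```text
[ 522.92578656 -238.35395064   28.70884543] [0.01262414 0.84966193 0.52715427 0.0048583 ] [-0.34243123 -0.5197272   0.34224752] 0.8005202450824779
```

```bash
cat >> h.py <<'E'
from scipy.spatial.transform import Rotation as Ro
def need(pos,yaw):
    "shift and turn to TCP pos with jaw axis at yaw deg, tool straight down"
    s=sense(); a=np.radians((yaw+90)/2); q=s['ee_rot']; R=Ro.from_quat([q[1],q[2],q[3],q[0]])
    best=None
    for b in (a,a+np.pi/2):
        r=(Ro.from_quat([np.cos(b),np.sin(b),0,0])*R.inv()).as_rotvec()
        if best is None or np.linalg.norm(r)<np.linalg.norm(best): best=r
    print('t',round(s['time_s'],2),'pos',s['eef_pos'].round(1),'F',s['force'].round(1),'T',s['wrist_torque'].round(2),'w',round(s['grip_width'],3),'j6',s['joints'][5].round(2),'\nshift',(np.array(pos)-s['eef_pos']).round(1),'turn',best.round(3))
E
python3 -c "
from h import *
need((517.5,-234.3,19),-26.8)"
```

```text
t 2.27 pos [ 522.9 -238.4   28.7] F [-0.3 -0.5  0.3] T [ 0.02 -0.02  0.  ] w 0.801 j6 -0.17 
shift [-5.4  4.1 -9.7] turn [ 0.016  0.022 -0.008]
```

Emit:
play_rows([
  [-5.4,4.1,-9.7,0.016,0.022,-0.008,0.6],
  [0,0,0,0,0,0,0.6],
])

```text
time_s: 2.43
eef_pos: [518.1, -234.9, 20.7]
ee_rot: [0.001, 0.852, 0.523, -0.0]
force: [-0.9, 0.3, -1.2]
grip_width: 0.798
```

```bash
python3 -c "
from h import *
need((517.5,-234.3,19),-26.8)"
```

```text
t 2.43 pos [ 518.1 -234.9   20.7] F [-0.9  0.3 -1.2] T [-0.01  0.01  0.03] w 0.798 j6 -0.16 
shift [-0.6  0.6 -1.7] turn [0.001 0.001 0.002]
```

Emit:
play_rows([
  [-0.6,0.6,-1.7,0,0,0,-0.2],
  [0,0,0,0,0,0,-0.4],
  [0,0,0,0,0,0,-0.5],
  [0,0,0,0,0,0,-0.5],
  [0,0,0,0,0,0,-0.5],
], grip_force=35)

```text
time_s: 2.85
eef_pos: [518.0, -234.7, 20.2]
ee_rot: [0.001, 0.852, 0.523, 0.0]
force: [0.8, 0.0, -0.2]
grip_width: 0.251
```

```bash
python3 -c "
from h import *
need((517.5,-234.3,19),-26.8)"
```

```text
t 2.85 pos [ 518.  -234.7   20.2] F [ 0.8  0.  -0.2] T [ 0.01 -0.02 -0.  ] w 0.251 j6 -0.16 
shift [-0.5  0.4 -1.2] turn [0.002 0.002 0.002]
```

Width 0.25 is less than the cell's 40 mm, so I'll look before going on.

```bash
python3 - <<'E'
from h import *
s=cap('scene');t=cap('top')
a=cv2.resize(s['img'][270:370,160:270],None,fx=3.6,fy=3.6,interpolation=cv2.INTER_CUBIC)
b=cv2.resize(t['img'][210:310,390:500],None,fx=3.6,fy=3.6,interpolation=cv2.INTER_CUBIC)
cv2.imwrite('pics/near2.png',np.hstack([a,b]))
E
```

```text
(no output)
```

View pics/near2.png

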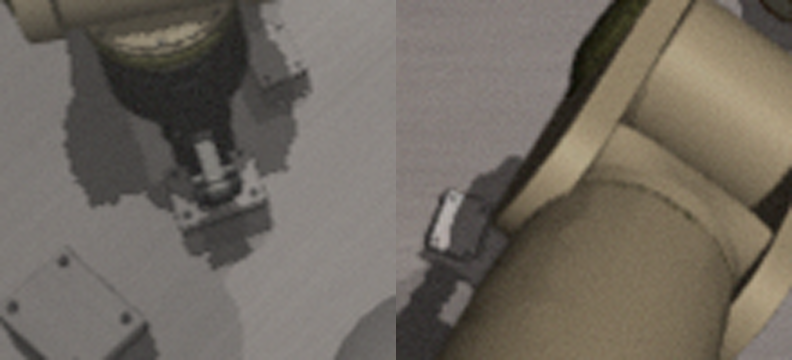

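```bash
python3 - <<'E'
from h import *
s=cap('scene');t=cap('top'); st=sense();p=st['eef_pos'];q=st['ee_rot']
R=Ro.from_quat([q[1],q[2],q[3],q[0]]).as_matrix()
for n,v in [('tcp',[0,0,0]),('front',[0,25,0]),('back',[0,-25,0]),('side',[25,0,0]),('frontup',[0,25,-40]),('body',[0,0,-73])]:
    P=p+R@np.array(v); print(n,P.round(1),((proj(s,P)[0]-[160,270])*3.6).round(0))
f=lambda x,y:(x/3.6+160,y/3.6+270)
for n,x,y in [('frontleft',187,238),('frontright',270,207),('backleft',172,195),('backright',255,170)]: print(n,onz(s,f(x,y),44).round(1))
print(st['joints'].round(3))
E
```

```text
tcp [ 518.  -234.7   20. ] [217. 204.]
front [ 540.3 -246.    20.1] [228. 239.]
back [ 495.7 -223.4   20. ] [205. 169.]
side [ 529.3 -212.4   20. ] [257. 190.]
frontup [ 540.2 -245.9   60.1] [219. 208.]
body [ 517.9 -234.5   93. ] [199. 144.]
frontleft [ 532.7 -267.1   44. ]
frontright [ 554.  -221.7   44. ]
backleft [ 505.7 -254.2   44. ]
backright [ 529.9 -210.8   44. ]
[-6.310e-01  5.960e-01  1.561e+00 -1.000e-03  9.820e-01 -1.610e-01]
```

Emit:
play_rows([
  [0,0,0,0,0,0,-0.8],
  [0,0,0,0,0,0,-0.8],
], grip_force=25)

```text
time_s: 3.22
eef_pos: [518.0, -234.7, 20.1]
ee_rot: [0.001, 0.852, 0.523, 0.0]
force: [0.5, 0.4, 0.1]
grip_width: 0.1
```

```bash
python3 - <<'E'
from h import *
print(sense()['grip_width'],sense()['force'],sense()['eef_pos'])
s=cap('scene')
a=s['img'][290:360,180:260]; a=np.clip((a.astype(float)-20)*1.7,0,255).astype('u1')
cv2.imwrite('pics/near3.png',cv2.resize(a,(800,600)[:1]+(700,) if 0 else (640,560),interpolation=cv2.INTER_CUBIC))
E
```

```text
0.09968006500902972 [0.48207128 0.36070836 0.12978348] [ 517.98940613 -234.69064227   20.05904075]
```

View pics/near3.png

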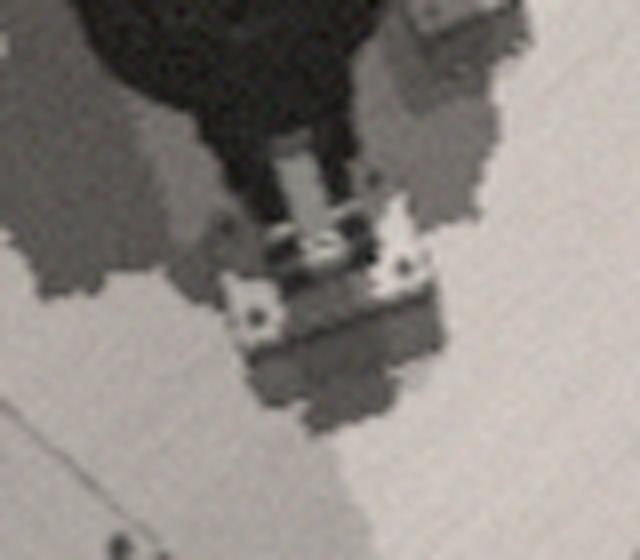

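The fingers closed to 0.1 without meeting the cell, and the cell at crop (340,330) is unmoved in the view. Reported TCP and picture disagree, so I'll raise the tool and check where it projects.

Emit:
play_rows([
  [0,0,25,0,0,0,-0.8],
  [0,0,35,0,0,0,-0.8],
  [0,0,35,0,0,0,-0.8],
  [0,0,20,0,0,0,-0.8],
  [0,0,0,0,0,0,-0.8],
])

```text
time_s: 3.68
eef_pos: [516.0, -233.3, 138.1]
ee_rot: [-0.001, 0.852, 0.523, -0.001]
force: [0.0, 0.7, 0.3]
grip_width: 0.107
```

```bash
python3 - <<'E'
from h import *
s=cap('scene');st=sense();p=st['eef_pos'];q=st['ee_rot'];print(p,q,st['joints'].round(3),st['force'])
R=Ro.from_quat([q[1],q[2],q[3],q[0]]).as_matrix()
a=cv2.resize(s['img'][230:360,150:290],None,fx=5,fy=4.6 and 5,interpolation=cv2.INTER_CUBIC)[:600]
a=np.clip((a.astype(float)-10)*1.5,0,255).astype('u1')
for v,col in [([0,0,0],(0,0,255)),([0,18,0],(0,255,0)),([0,18,-40],(255,0,0)),([0,0,-73],(255,0,255))]:
    cv2.circle(a,tuple(int(x) for x in (proj(s,p+R@np.array(v))[0]-[150,230])*5),4,col,-1)
cv2.imwrite('pics/n4.png',a)
E
```

```text
[ 515.52169399 -232.99662789  136.34144435] [-0.0019578   0.85223232  0.52315861 -0.00114479] [-6.310e-01  4.530e-01  1.451e+00 -1.000e-03  1.241e+00 -1.610e-01] [ 0.14548802  0.7679886  -0.35284628]
```

View pics/n4.png

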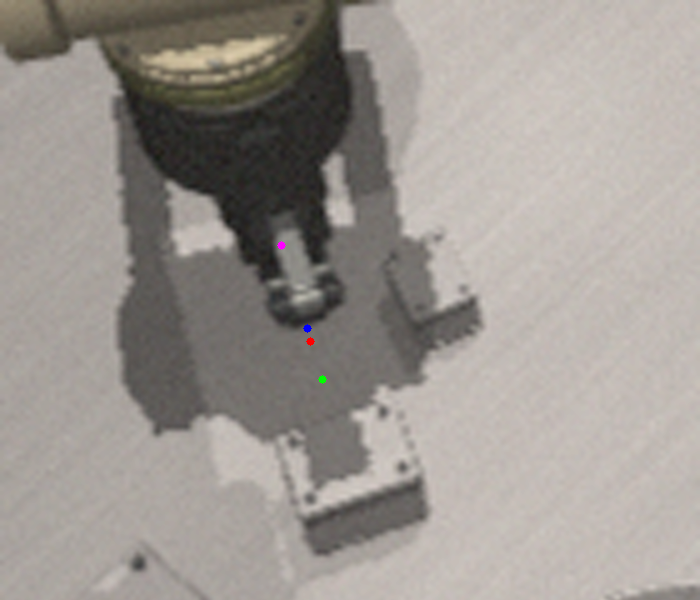

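The cell is unmoved, with its lid at crop (350,455). The shut tips appear at crop (305,322), about 4 px above the projected TCP, so the tool seems offset from the reported pose. I can check this against the start picture, where the gripper showed in the top view.

```bash
python3 - <<'E'
from h import *
c=cap('top'); im=cv2.imread('pics/top0.png')
p=np.array([170,-496.4,193.8]);q=[-5.87649180e-04,9.86431367e-01,1.64173116e-01,0]
R=Ro.from_quat([q[1],q[2],q[3],q[0]]).as_matrix()
x0,y0=540,380;f=6
a=cv2.resize(im[y0:480,x0:640],None,fx=f,fy=f,interpolation=cv2.INTER_CUBIC)
a=np.clip((a.astype(float)-5)*2,0,255).astype('u1')
for v,col in [([0,0,0],(0,0,255)),([0,42,-13],(0,255,0)),([0,-42,-13],(0,255,0)),([0,42,-60],(255,0,0)),([0,0,-73],(255,0,255)),([0,42,-73],(255,0,255)),([0,-42,-73],(255,0,255))]:
    P=p+R@np.array(v);u=proj(c,P)[0];print(v,u.round(1)); cv2.circle(a,tuple(int(x) for x in (u-[x0,y0])*f),3,col,-1)
cv2.imwrite('pics/n5.png',a)
E
```

```text
[0, 0, 0] [603.6 427.5]
[0, 42, -13] [628.1 422.2]
[0, -42, -13] [586.3 436.3]
[0, 42, -60] [643.2 428.8]
[0, 0, -73] [625.3 438.2]
[0, 42, -73] [647.6 430.7]
[0, -42, -73] [602.9 445.8]
```

View pics/n5.png

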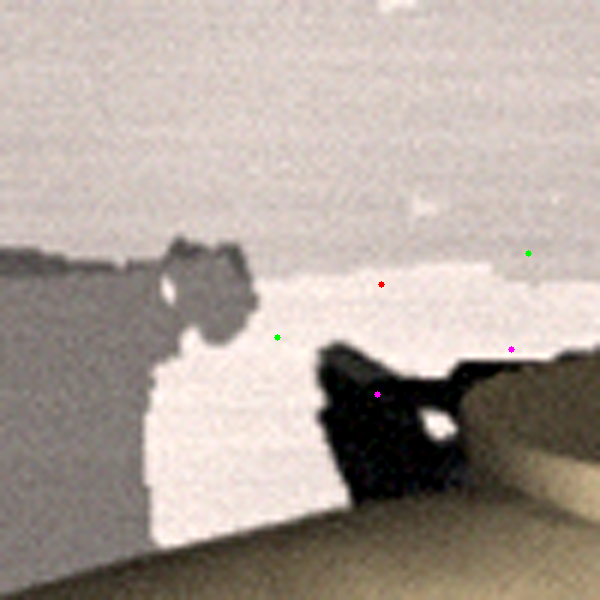

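In the start picture the finger tip is at crop (330,360), but it projects to (277,337). That offset lies exactly along the tool axis, so the real tips are about 27 mm higher than the reported TCP. This also explains the empty close. I'll go down around the cell with the jaws open and feel for the bench to measure it.

Emit:
play_rows([
  [3,-1.5,-10,0.002,0.003,0,0.9],
  [0,0,-35,0,0,0,0.9],
  [0,0,-35,0,0,0,0.9],
  [0,0,-20,0,0,0,0.9],
  [0,0,0,0,0,0,0.9],
])

```text
time_s: 4.2
eef_pos: [514.9, -231.8, 21.8]
ee_rot: [-0.01, 0.852, 0.523, -0.004]
force: [0.4, 0.8, -0.1]
grip_width: 0.803
```

```bash
python3 -c "
from h import *
need((518.5,-234.6,10),-26.8)"
```

```text
t 4.2 pos [ 514.9 -231.8   21.8] F [ 0.4  0.8 -0.1] T [-0.01 -0.01 -0.03] w 0.803 j6 -0.16 
shift [  3.6  -2.8 -11.8] turn [-0.012 -0.017  0.002]
```

Emit:
play_rows([
  [3.6,-2.8,-11.8,-0.012,-0.017,0.002,0.9],
  [0,0,0,0,0,0,0.9],
])

```text
time_s: 4.37
eef_pos: [516.8, -233.5, 6.1]
ee_rot: [-0.003, 0.852, 0.524, -0.002]
force: [-0.1, 0.8, -0.4]
grip_width: 0.949
```

Emit:
play_rows([
  [0,0,-8,0,0,0,0.9],
  [0,0,-8,0,0,0,0.9],
  [0,0,0,0,0,0,0.9],
])

```text
time_s: 4.62
eef_pos: [516.8, -233.5, -10.6]
ee_rot: [-0.004, 0.852, 0.524, -0.002]
force: [-0.3, 0.3, -0.0]
grip_width: 0.954
```

```bash
python3 -c "
from h import *
need((518.5,-234.6,-10),-26.8)"
```

```text
t 4.62 pos [ 516.8 -233.5  -10.6] F [-0.3  0.3 -0. ] T [-0.   -0.01  0.02] w 0.954 j6 -0.16 
shift [ 1.7 -1.1  0.6] turn [-0.005 -0.007  0.001]
```

Emit:
play_rows([
  [1.7,-1.1,-6,-0.005,-0.007,0.001,0.9],
  [0,0,-3,0,0,0,0.9],
])

```text
time_s: 4.78
eef_pos: [519.3, -235.1, -19.2]
ee_rot: [0.001, 0.852, 0.524, 0.0]
force: [0.1, 0.4, -0.9]
grip_width: 0.95
```

Emit:
play_rows([
  [0,0,-3,0,0,0,0.9],
  [0,0,0,0,0,0,0.9],
])

```text
time_s: 4.95
eef_pos: [519.5, -235.2, -22.6]
ee_rot: [0.002, 0.852, 0.524, 0.0]
force: [0.2, -1.0, -0.1]
grip_width: 0.95
```

Emit:
play_rows([
  [0,0,-3,0,0,0,0.9],
  [0,0,0,0,0,0,0.9],
])

```text
time_s: 5.12
eef_pos: [519.7, -235.3, -25.5]
ee_rot: [0.002, 0.852, 0.524, 0.001]
force: [-0.1, -0.0, 0.3]
grip_width: 0.949
```

```bash
python3 -c "
from h import *
need((518.5,-234.6,-30),-26.8)"
```

```text
t 5.12 pos [ 519.7 -235.3  -25.5] F [-0.1 -0.   0.3] T [ 0.03  0.02 -0.01] w 0.949 j6 -0.16 
shift [-1.2  0.7 -4.5] turn [ 0.003  0.003 -0.001]
```

Emit:
play_rows([
  [-1,0.7,-3,0.003,0.003,0,0.9],
  [0,0,0,0,0,0,0.9],
])

```text
time_s: 5.28
eef_pos: [518.8, -234.7, -28.5]
ee_rot: [-0.0, 0.852, 0.524, 0.0]
force: [-0.1, 0.1, -1.2]
grip_width: 0.951
```

Emit:
play_rows([
  [0,0,-3,0,0,0,0.9],
  [0,0,0,0,0,0,0.9],
])

```text
time_s: 5.45
eef_pos: [518.8, -234.7, -31.6]
ee_rot: [-0.0, 0.852, 0.524, 0.0]
force: [-0.6, 0.4, -0.3]
grip_width: 0.949
```

```bash
python3 -c "
from h import *
need((518.5,-234.6,-30),-26.8)"
```

```text
t 5.45 pos [ 518.8 -234.7  -31.6] F [-0.6  0.4 -0.3] T [ 0.01 -0.05 -0.01] w 0.949 j6 -0.16 
shift [-0.3  0.1  1.6] turn [-0.     0.    -0.001]
```

Emit:
play_rows([
  [0,0,-3,0,0,0,0.9],
  [0,0,0,0,0,0,0.9],
])

```text
time_s: 5.62
eef_pos: [518.8, -234.7, -34.9]
ee_rot: [-0.0, 0.852, 0.524, 0.0]
force: [1.2, 1.4, -0.3]
grip_width: 0.951
```

Emit:
play_rows([
  [0,0,-2,0,0,0,0.9],
  [0,0,0,0,0,0,0.9],
])

```text
time_s: 5.78
eef_pos: [518.8, -234.7, -37.2]
ee_rot: [-0.0, 0.852, 0.524, 0.0]
force: [0.4, -0.2, -0.1]
grip_width: 0.952
```

Emit:
play_rows([
  [0,0,-2,0,0,0,0.9],
  [0,0,0,0,0,0,0.9],
])

```text
time_s: 5.95
eef_pos: [518.8, -234.7, -39.4]
ee_rot: [-0.0, 0.852, 0.524, 0.0]
force: [0.7, 0.9, 0.0]
grip_width: 0.948
```

Emit:
play_rows([
  [0,0,-2,0,0,0,0.9],
  [0,0,0,0,0,0,0.9],
])

```text
time_s: 6.12
eef_pos: [518.9, -234.8, -41.6]
ee_rot: [0.0, 0.852, 0.524, 0.0]
force: [-0.9, -0.3, -0.4]
grip_width: 0.948
```

Emit:
play_rows([
  [0,0,-2,0,0,0,0.9],
  [0,0,0,0,0,0,0.9],
])

```text
time_s: 6.28
eef_pos: [518.9, -234.7, -43.8]
ee_rot: [-0.0, 0.852, 0.524, 0.0]
force: [-0.0, 0.8, -0.6]
grip_width: 0.947
```

Emit:
play_rows([
  [0,0,-2,0,0,0,0.9],
  [0,0,0,0,0,0,0.9],
])

```text
time_s: 6.45
eef_pos: [518.9, -234.8, -46.0]
ee_rot: [0.0, 0.852, 0.524, 0.0]
force: [-0.0, -0.1, 1.1]
grip_width: 0.951
```

Emit:
play_rows([
  [0,0,6,0,0,0,0.9],
  [0,0,0,0,0,0,0.3],
  [0,0,0,0,0,0,-0.3],
  [0,0,0,0,0,0,-0.5],
  [0,0,0,0,0,0,-0.5],
], grip_force=25)

```text
time_s: 6.87
eef_pos: [519.6, -235.3, -38.2]
ee_rot: [0.001, 0.852, 0.524, 0.001]
force: [0.1, -0.1, -0.6]
grip_width: 0.471
```

```bash
python3 -c "
from h import *
need((518.5,-234.6,-30),-26.8)"
```

```text
t 6.87 pos [ 519.6 -235.3  -38.2] F [ 0.1 -0.1 -0.6] T [-0.03 -0.01  0.07] w 0.471 j6 -0.16 
shift [-1.1  0.7  8.2] turn [ 0.001  0.002 -0.001]
```

Width is 0.471, i.e. 40 mm, so the jaws now do span the cell. To fix the height offset, I'll reopen and feel down to the bench.

Emit:
play_rows([
  [0,0,0,0,0,0,0.9],
  [-0.7,0.4,0,0.001,0.002,0,0.9],
  [0,0,-4,0,0,0,0.9],
  [0,0,-4,0,0,0,0.9],
  [0,0,0,0,0,0,0.9],
])

```text
time_s: 7.28
eef_pos: [518.8, -234.8, -46.9]
ee_rot: [0.0, 0.852, 0.524, -0.0]
force: [0.2, -0.1, -0.5]
grip_width: 0.952
```

Emit:
play_rows([
  [0,0,-2,0,0,0,0.9],
  [0,0,0,0,0,0,0.9],
])

```text
time_s: 7.45
eef_pos: [519.1, -235.0, -48.4]
ee_rot: [0.0, 0.852, 0.524, 0.0]
force: [0.7, 0.0, 0.2]
grip_width: 0.953
```

Emit:
play_rows([
  [0,0,-2,0,0,0,0.9],
  [0,0,0,0,0,0,0.9],
])

```text
time_s: 7.62
eef_pos: [519.4, -235.1, -47.9]
ee_rot: [0.0, 0.851, 0.524, -0.0]
force: [0.7, -0.4, 0.3]
grip_width: 0.95
```

Emit:
play_rows([
  [0,0,-2,0,0,0,0.9],
  [0,0,0,0,0,0,0.9],
])

```text
time_s: 7.78
eef_pos: [519.9, -235.5, -48.1]
ee_rot: [0.001, 0.851, 0.525, 0.0]
force: [-0.5, 0.3, -0.8]
grip_width: 0.949
```

```bash
python3 - <<'E'
from h import *
s=sense()
for k in s: print(k,np.round(s[k],3))
E
```

```text
time_s 7.783
joints [-6.300e-01  7.060e-01  1.584e+00 -1.000e-03  8.500e-01 -1.630e-01]
dq [ 0.001 -0.008 -0.004  0.002 -0.001 -0.001]
tau [ 2.9000e-02 -5.1531e+01 -1.9074e+01 -1.3000e-02  1.6400e-01  3.0000e-03]
eef_pos [ 519.901 -235.498  -48.14 ]
ee_rot [0.001 0.851 0.525 0.   ]
force [-0.494  0.316 -0.778]
wrist_torque [-0.019 -0.028 -0.034]
grip_width 0.949
```

Emit:
play_rows([
  [0,0,-2,0,0,0,0.9],
])

```text
time_s: 7.87
eef_pos: [520.2, -235.7, -48.6]
ee_rot: [0.001, 0.851, 0.525, 0.0]
force: [-9.6, 6.2, 36.9]
grip_width: 0.95
```

Pressing gives 37 N at reported -48 with the jaws open, so the real TCP is about 36 mm above the reported one. I'll use real z = reported + 36 from here. Now up 27 mm for the high grip, then lift.

Emit:
play_rows([
  [-0.5,0.3,15,0,0,-0.001,0.9],
  [0,0,12.5,0,0,0,0.5],
  [0,0,0,0,0,0,-0.2],
  [0,0,0,0,0,0,-0.4],
  [0,0,0,0,0,0,-0.4],
], grip_force=35)

```text
time_s: 8.28
eef_pos: [519.6, -235.3, -20.8]
ee_rot: [0.001, 0.852, 0.524, 0.0]
force: [-0.5, 1.0, 5.2]
grip_width: 0.464
```

```bash
python3 -c "
from h import *
need((519.3,-235.1,-21),-26.8)"
```

```text
t 8.28 pos [ 519.6 -235.3  -20.8] F [-0.5  1.   5.2] T [ 0.2   0.36 -0.01] w 0.464 j6 -0.16 
shift [-0.3  0.2 -0.2] turn [ 0.002  0.002 -0.   ]
```

Emit:
play_rows([
  [0,0,5,0,0,0,-0.6],
  [0,0,15,0,0,0,-0.6],
  [0,0,30,0,0,0,-0.6],
  [0,0,35,0,0,0,-0.6],
  [0,0,28,0,0,0,-0.6],
], grip_force=45)

```text
time_s: 8.7
eef_pos: [514.1, -231.6, 86.3]
ee_rot: [-0.008, 0.852, 0.524, -0.004]
force: [0.3, 0.2, -0.9]
grip_width: 0.46
```

```bash
python3 -c "
from h import *
need((519.3,-235.1,90),-26.8)"
```

```text
t 8.7 pos [ 514.1 -231.6   86.3] F [ 0.3  0.2 -0.9] T [-0.01 -0.01 -0.01] w 0.46 j6 -0.16 
shift [ 5.2 -3.5  3.7] turn [-0.01  -0.015 -0.   ]
```

Emit:
play_rows([
  [0,15,4,-0.01,-0.015,-0.05,-0.6],
  [0,32,0,0,0,-0.1,-0.6],
  [0,32,0,0,0,-0.1,-0.6],
  [0,32,0,0,0,-0.1,-0.6],
  [0,32,0,0,0,-0.08,-0.6],
])

```text
time_s: 9.12
eef_pos: [515.0, -90.7, 94.8]
ee_rot: [0.005, 0.948, 0.318, 0.001]
force: [0.6, -0.3, -1.9]
grip_width: 0.455
```

Emit:
play_rows([
  [-1,32,0,0,0,0,-0.6],
  [-1,32,0,0,0,0,-0.6],
  [-1,32,0,0,0,0,-0.6],
  [-1,25,0,0,0,0,-0.6],
  [0,0,0,0,0,0,-0.6],
])

```text
time_s: 9.53
eef_pos: [507.3, 41.1, 91.9]
ee_rot: [0.003, 0.948, 0.317, -0.001]
force: [-0.6, -0.1, -0.8]
grip_width: 0.461
```

```bash
python3 -c "
from h import *
need((505.7,99.8,90),-52)"
```

```text
t 9.53 pos [507.3  41.1  91.9] F [-0.6 -0.1 -0.8] T [0.02 0.   0.07] w 0.461 j6 0.78 
shift [-1.6 58.7 -1.9] turn [ 0.006 -0.001  0.018]
```

Emit:
play_rows([
  [-1,30,-2,0.006,0,0.018,-0.6],
  [0,28,0,0,0,0,-0.6],
  [0,0,-25,0,0,0,-0.6],
  [0,0,-25,0,0,0,-0.6],
  [0,0,0,0,0,0,-0.6],
])

```text
time_s: 9.95
eef_pos: [505.5, 102.2, 36.9]
ee_rot: [-0.0, 0.945, 0.327, -0.001]
force: [-0.2, -0.9, -1.6]
grip_width: 0.461
```

```bash
python3 -c "
from h import *
need((505,101,20),-52)"
```

```text
t 9.95 pos [505.5 102.2  36.9] F [-0.2 -0.9 -1.6] T [0.01 0.05 0.  ] w 0.461 j6 0.88 
shift [ -0.5  -1.2 -16.9] turn [ 0.001 -0.002 -0.004]
```

Emit:
play_rows([
  [-0.5,-1.2,-15,0.001,-0.002,-0.004,-0.6],
  [0,0,-12,0,0,0,-0.6],
  [0,0,0,0,0,0,-0.6],
])

```text
time_s: 10.2
eef_pos: [505.0, 99.7, 9.5]
ee_rot: [-0.0, 0.946, 0.325, -0.001]
force: [-0.8, -0.5, -1.5]
grip_width: 0.465
```

```bash
python3 - <<'E'
from h import *
need((505,101,8),-52)
s=cap('scene'); x0,y0,f=270,180,5
a=cv2.resize(s['img'][y0:y0+100,x0:x0+150],None,fx=f,fy=f,interpolation=cv2.INTER_CUBIC)
a=np.clip((a.astype(float))*1.4,0,255).astype('u1')
cv2.imwrite('pics/n6.png',a)
E
```

```text
t 10.2 pos [505.   99.7   9.5] F [-0.8 -0.5 -1.5] T [ 0.01  0.01 -0.05] w 0.465 j6 0.88 
shift [-0.   1.3 -1.5] turn [-0.    -0.002  0.001]
```

View pics/n6.png

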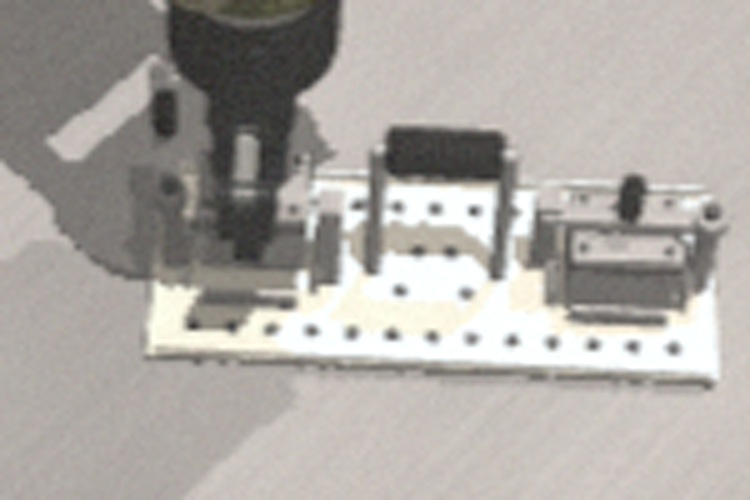

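The cell hangs over the pocket: face bottom x 193-308 in the crop, front tab x 200-295. That offset is the same as for the locked cell once height is allowed for. Lowering with force checks.

Emit:
play_rows([
  [0,1.3,-5,0,-0.002,0.001,-0.6],
  [0,0,-4,0,0,0,-0.6],
])

```text
time_s: 10.42
eef_pos: [507.1, 100.4, 3.5]
ee_rot: [0.001, 0.946, 0.325, 0.002]
force: [-0.1, 0.5, -0.6]
grip_width: 0.462
```

Emit:
play_rows([
  [0,0,-3,0,0,0,-0.6],
  [0,0,-3,0,0,0,-0.6],
])

```text
time_s: 10.58
eef_pos: [507.9, 100.1, -1.9]
ee_rot: [0.001, 0.946, 0.325, 0.003]
force: [-0.3, 0.6, -1.3]
grip_width: 0.462
```

```bash
python3 -c "
from h import *
need((505,101,-13),-52)"
```

```text
t 10.58 pos [507.9 100.1  -1.9] F [-0.3  0.6 -1.3] T [-0.01  0.02  0.02] w 0.462 j6 0.88 
shift [ -2.9   0.9 -11.1] turn [0.    0.007 0.001]
```

Emit:
play_rows([
  [-2.9,0.9,0,0,0.007,0,-0.6],
  [0,0,0,0,0,0,-0.6],
])

```text
time_s: 10.75
eef_pos: [504.8, 101.0, -2.0]
ee_rot: [-0.0, 0.946, 0.325, -0.0]
force: [0.4, -0.0, -1.3]
grip_width: 0.458
```

Emit:
play_rows([
  [-0.8,0,-3,0,0.001,0,-0.6],
  [-0.8,0,-3,0,0.001,0,-0.6],
])

```text
time_s: 10.92
eef_pos: [503.5, 101.1, -7.6]
ee_rot: [-0.0, 0.946, 0.325, -0.001]
force: [-0.9, 0.1, -1.2]
grip_width: 0.459
```

```bash
python3 -c "
from h import *
need((505,101,-13),-52)"
```

```text
t 10.92 pos [503.5 101.1  -7.6] F [-0.9  0.1 -1.2] T [ 0.06  0.03 -0.01] w 0.459 j6 0.88 
shift [ 1.5 -0.1 -5.4] turn [ 0.    -0.002  0.001]
```

Free so far, with the base about 13 mm above the bench, i.e. inside the tabs. Continuing.

Emit:
play_rows([
  [1.5,0,-2.5,0,-0.002,0,-0.6],
  [0,0,-2,0,0,0,-0.6],
])

```text
time_s: 11.08
eef_pos: [505.0, 101.2, -12.7]
ee_rot: [0.0, 0.946, 0.325, 0.0]
force: [0.8, 0.1, -1.1]
grip_width: 0.457
```

Emit:
play_rows([
  [0,0,-2,0,0,0,-0.6],
])

```text
time_s: 11.17
eef_pos: [505.1, 101.2, -13.0]
ee_rot: [0.0, 0.946, 0.325, -0.0]
force: [-19.7, -1.6, 52.6]
grip_width: 0.458
```

Emit:
play_rows([
  [0,0,-1,0,0,0,-0.6],
])

```text
time_s: 11.25
eef_pos: [505.1, 101.2, -12.8]
ee_rot: [0.0, 0.946, 0.325, -0.0]
force: [-4.5, -1.2, 7.9]
grip_width: 0.46
```

```bash
python3 -c "
from h import *
need((505,101,-13),-52)"
```

```text
t 11.25 pos [505.1 101.2 -12.8] F [-4.5 -1.2  7.9] T [-0.16  0.81 -0.06] w 0.46 j6 0.88 
shift [-0.1 -0.2 -0.2] turn [0.001 0.    0.   ]
```

The floor was felt at reported -13, exactly as predicted for a seated cell. Releasing and rising.

Emit:
play_rows([
  [0,0,0,0,0,0,0.1],
  [0,0,0,0,0,0,0.3],
  [0,0,0,0,0,0,0.3],
  [0,0,8,0,0,0,0.3],
  [0,0,20,0,0,0,0.3],
])

```text
time_s: 11.67
eef_pos: [503.5, 101.2, 13.6]
ee_rot: [-0.001, 0.946, 0.325, -0.002]
force: [0.3, -0.8, -0.1]
grip_width: 0.65
```

Emit:
play_rows([
  [0,0,35,0,0,0.06,0.3],
  [-10,0,25,0,0,0.12,0.2],
  [-15,1,5,0,0,0.12,0.1],
  [-15,1,0,0,0,0.12,0],
  [-15,0,0,0,0,0.12,0],
])

```text
time_s: 12.08
eef_pos: [450.4, 102.8, 86.7]
ee_rot: [0.003, 0.82, 0.573, 0.001]
force: [-0.7, -0.7, 0.1]
grip_width: 0.502
```

Emit:
play_rows([
  [0,0,0,0,0,0.12,0],
  [0,0,0,0,0,0.12,0],
  [0,0,0,0,0,0.12,0],
  [0,0,0,0,0,0.12,0],
  [0,0,0,0,0,0.12,0],
])

```text
time_s: 12.5
eef_pos: [448.1, 103.2, 89.9]
ee_rot: [0.003, 0.604, 0.797, 0.003]
force: [0.1, 0.3, 0.4]
grip_width: 0.502
```

```bash
python3 - <<'E'
from h import *
need((447.4,103.3,80),47)
t=cap('top');s=cap('scene')
cv2.imwrite('pics/t7.png',t['img']);cv2.imwrite('pics/s7.png',s['img'])
E
```

```text
t 12.5 pos [448.1 103.2  89.9] F [0.1 0.3 0.4] T [ 0.06 -0.01 -0.07] w 0.502 j6 -0.3 
shift [-0.7  0.1 -9.9] turn [-0.003  0.008  0.546]
```

Emit:
play_rows([
  [0,0,0,0,0,0.11,0],
  [0,0,0,0,0,0.11,0],
  [0,0,0,0,0,0.11,0],
  [0,0,0,0,0,0.11,0],
  [0,0,0,0,0,0.1,0],
])

```text
time_s: 13.02
eef_pos: [448.3, 103.2, 91.1]
ee_rot: [0.003, 0.373, 0.928, 0.004]
force: [-0.8, 0.4, -0.0]
grip_width: 0.499
```

```bash
python3 -c "
from h import *
need((447.4,103.3,60),47)"
```

```text
t 13.02 pos [448.3 103.2  91.1] F [-0.8  0.4 -0. ] T [-0.03  0.01 -0.02] w 0.499 j6 -0.84 
shift [ -0.9   0.1 -31.1] turn [-0.005  0.007  0.013]
```

Emit:
play_rows([
  [-1,0,-20,-0.005,0.007,0.013,0],
  [0,0,-11,0,0,0,0],
  [0,0,0,0,0,0,0],
])

```text
time_s: 13.27
eef_pos: [448.1, 103.1, 60.5]
ee_rot: [0.002, 0.37, 0.929, 0.0]
force: [0.6, 0.2, -0.8]
grip_width: 0.497
```

```bash
python3 - <<'E'
from h import *
need((447.4,103.3,28),47)
t=cap('top');s=cap('scene')
r=lambda im,x,y,w,h,f: cv2.resize(im[y:y+h,x:x+w],(w*f,h*f),interpolation=cv2.INTER_CUBIC)
cv2.imwrite('pics/n8.png',np.clip(np.hstack([r(s['img'],270,165,80,100,5),r(t['img'],265,220,80,100,5)]).astype(float)*1.3,0,255).astype('u1'))
E
```

```text
t 13.27 pos [448.1 103.1  60.5] F [ 0.6  0.2 -0.8] T [-0.01 -0.02  0.01] w 0.497 j6 -0.84 
shift [ -0.7   0.2 -32.5] turn [0.001 0.003 0.007]
```

View pics/n8.png

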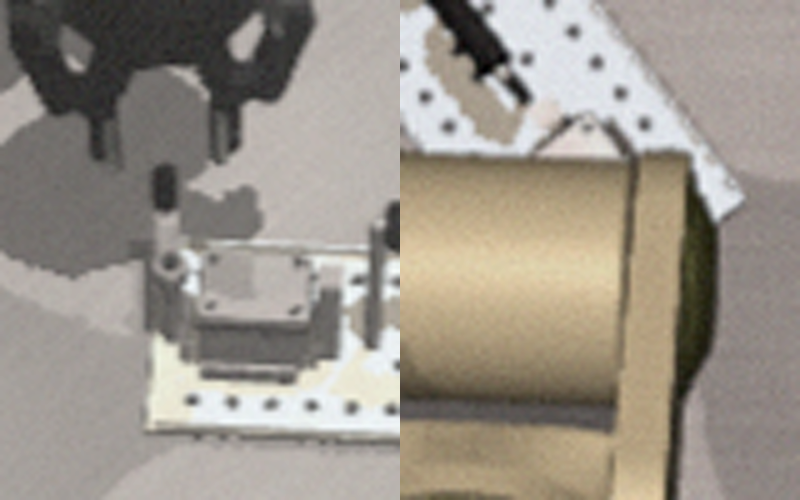

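The cell sits level in the pocket, and the fingers (crop x 105 and 225) straddle the knob at x 163. Going down and closing to a loose cage.

Emit:
play_rows([
  [-0.7,0,-18,0,0.003,0.007,0],
  [0,0,-10,0,0,0,0],
  [0,0,0,0,0,0,-0.6],
  [0,0,0,0,0,0,-0.6],
  [0,0,0,0,0,0,-0.6],
], grip_force=20)

```text
time_s: 13.78
eef_pos: [450.4, 103.1, 36.6]
ee_rot: [0.004, 0.369, 0.929, 0.001]
force: [0.8, 0.2, -0.5]
grip_width: 0.197
```

```bash
python3 - <<'E'
from h import *
need((447.4,103.3,28),47)
P=np.array([475.2,77.4])
for f in (137,125,113,101,89,77,65,53,41,38,34): print(f,(P+38*np.array([np.cos(np.radians(f)),np.sin(np.radians(f))])).round(1))
E
```

```text
t 13.78 pos [450.4 103.1  36.6] F [ 0.8  0.2 -0.5] T [-0.06 -0.03 -0.04] w 0.197 j6 -0.84 
shift [-3.   0.2 -8.6] turn [0.001 0.008 0.006]
137 [447.4 103.3]
125 [453.4 108.5]
113 [460.4 112.4]
101 [467.9 114.7]
89 [475.9 115.4]
77 [483.7 114.4]
65 [491.3 111.8]
53 [498.1 107.7]
41 [503.9 102.3]
38 [505.1 100.8]
34 [506.7  98.6]
```

Emit:
play_rows([
  [-3,0,-7.5,0,0.008,0.006,-0.6],
  [0,0,0,0,0,0,-0.6],
])

```text
time_s: 13.95
eef_pos: [448.0, 103.1, 29.8]
ee_rot: [0.001, 0.367, 0.93, -0.0]
force: [-0.2, -0.2, -0.2]
grip_width: 0.198
```

Emit:
play_rows([
  [3,3,0,0,0,-0.105,-0.6],
  [3,2.5,0,0,0,-0.105,-0.6],
  [3.5,2,0,0,0,-0.105,-0.6],
])

```text
time_s: 14.2
eef_pos: [457.1, 110.4, 30.0]
ee_rot: [0.0, 0.512, 0.859, -0.001]
force: [-0.4, -1.1, -0.3]
grip_width: 0.201
```

```bash
python3 -c "
from h import *
need((458.6,111.5,29),27)"
```

```text
t 14.2 pos [457.1 110.4  30. ] F [-0.4 -1.1 -0.3] T [-0.14  0.06  0.05] w 0.201 j6 -0.51 
shift [ 1.5  1.1 -1. ] turn [ 0.002 -0.    -0.024]
```

Emit:
play_rows([
  [4.2,2,-0.5,0,0,-0.1,-0.6],
  [4,1.5,0,0,0,-0.1,-0.6],
  [4,0.8,0,0,0,-0.1,-0.6],
  [4,0.3,0,0,0,-0.1,-0.6],
  [4,0,0,0,0,-0.1,-0.6],
])

```text
time_s: 14.62
eef_pos: [477.1, 115.3, 29.8]
ee_rot: [-0.001, 0.718, 0.696, -0.002]
force: [-0.8, 0.3, -0.8]
grip_width: 0.199
```

```bash
python3 -c "
from h import *
need((476.6,115.4,29),-2)"
```

```text
t 14.62 pos [477.1 115.3  29.8] F [-0.8  0.3 -0.8] T [-0.1   0.15 -0.01] w 0.199 j6 0.03 
shift [-0.5  0.1 -0.8] turn [ 0.002 -0.003 -0.004]
```

Emit:
play_rows([
  [3.9,-0.3,-0.3,0,0,-0.105,-0.6],
  [3.8,-0.7,0,0,0,-0.105,-0.6],
  [3.7,-1.2,0,0,0,-0.105,-0.6],
  [3.5,-1.6,0,0,0,-0.105,-0.6],
  [3.3,-2,0,0,0,-0.105,-0.6],
])

```text
time_s: 15.03
eef_pos: [495.1, 109.6, 29.7]
ee_rot: [-0.002, 0.88, 0.474, -0.003]
force: [-0.2, -0.2, 0.2]
grip_width: 0.204
```

```bash
python3 -c "
from h import *
need((495.3,109.6,29),-32)"
```

```text
t 15.03 pos [495.1 109.6  29.7] F [-0.2 -0.2  0.2] T [ 0.03  0.16 -0.  ] w 0.204 j6 0.57 
shift [ 0.2  0.  -0.7] turn [-0.001 -0.007  0.024]
```

Emit:
play_rows([
  [3,-2.3,0,0,-0.007,-0.08,-0.6],
  [2.8,-2.6,0,0,0,-0.1,-0.6],
  [2.5,-2.8,0,0,0,-0.1,-0.6],
  [1.5,-1.8,0,0,0,-0.05,-0.6],
])

```text
time_s: 15.37
eef_pos: [504.9, 100.2, 29.8]
ee_rot: [-0.001, 0.95, 0.313, -0.0]
force: [-0.4, 1.7, -1.5]
grip_width: 0.204
```

Emit:
play_rows([
  [0.9,-1.2,0,0,0,0,-0.6],
])

```text
time_s: 15.45
eef_pos: [505.8, 99.0, 29.9]
ee_rot: [-0.001, 0.95, 0.312, -0.0]
force: [-1.0, 3.1, 1.2]
grip_width: 0.198
```

```bash
python3 -c "
from h import *
need((506.7,98.6,29),-52)"
```

```text
t 15.45 pos [505.8  99.   29.9] F [-1.   3.1  1.2] T [ 0.57  0.18 -0.08] w 0.198 j6 0.9 
shift [ 0.9 -0.4 -0.9] turn [-0.002 -0.001  0.028]
```

Emit:
play_rows([
  [0.6,-0.8,0,0,0,0,-0.6],
])

```text
time_s: 15.53
eef_pos: [506.2, 98.4, 29.8]
ee_rot: [-0.002, 0.95, 0.313, -0.0]
force: [-1.7, 2.5, 0.5]
grip_width: 0.198
```

Emit:
play_rows([
  [0.9,-1.2,0,0,0,0,-0.6],
])

```text
time_s: 15.62
eef_pos: [506.7, 97.5, 29.8]
ee_rot: [-0.002, 0.95, 0.314, -0.001]
force: [-2.0, 2.1, 0.2]
grip_width: 0.2
```

```bash
python3 - <<'E'
from h import *
need((506.7,98.6,29),-52)
s=cap('scene');cv2.imwrite('pics/s9.png',s['img'])
c=cv2.cvtColor(s['img'],cv2.COLOR_BGR2GRAY); a=cv2.cvtColor(cv2.imread('pics/s7.png'),cv2.COLOR_BGR2GRAY)
# carrier shift by phase correlation on its right part, against the picture before
for b in [(335,200,80,60)]:
    x,y,w,h=b; print(cv2.phaseCorrelate(np.float32(a[y:y+h,x:x+w]),np.float32(c[y:y+h,x:x+w]),cv2.createHanningWindow((w,h),cv2.CV_32F)))
E
```

```text
t 15.62 pos [506.7  97.5  29.8] F [-2.   2.1  0.2] T [ 0.43  0.24 -0.  ] w 0.2 j6 0.89 
shift [-0.   1.1 -0.8] turn [-0.003 -0.002  0.025]
((-0.05948188527933951, 0.5189924125909506), 1.0176132782300313)
```

A steady 3 N with the carrier just starting to creep means the bar is on its stop. Opening and rising to check.

Emit:
play_rows([
  [0,0,0,0,0,0,-0.1],
  [0,0,0,0,0,0,0],
  [0,0,15,0,0,0,0],
  [0,0,35,0,0,0,0],
  [0,0,40,0,0,0,0],
])

```text
time_s: 16.08
eef_pos: [502.8, 96.5, 115.7]
ee_rot: [-0.003, 0.949, 0.315, -0.007]
force: [0.3, -0.5, -0.0]
grip_width: 0.496
```

```bash
python3 - <<'E'
from h import *
need((574.5,155,100),-52)
s=cap('scene');t=cap('top')
r=lambda im,x,y,w,h,f: cv2.resize(im[y:y+h,x:x+w],(w*f,h*f),interpolation=cv2.INTER_CUBIC)
cv2.imwrite('pics/n10.png',np.clip(np.vstack([r(s['img'],285,185,140,80,5)]).astype(float)*1.3,0,255).astype('u1'))
a=np.radians(128);x=np.array([np.cos(a),np.sin(a)]);y=np.array([-x[1],x[0]]);C=np.array([574.5,155])
print(proj(s,[np.r_[C+88*y,73],np.r_[C-88*y,73],np.r_[C,100]]))
g=cv2.cvtColor(s['img'],cv2.COLOR_BGR2GRAY)
for (u,v,w) in [(325,214,14),(396,219,8),(359,210,16)]:
    m=cv2.resize(g[v-w:v+w,u-w:u+w],None,fx=4,fy=4,interpolation=cv2.INTER_CUBIC)<60
    n,l,st,ce=cv2.connectedComponentsWithStats(m.astype('u1'))
    for k in range(1,n):
        if st[k,4]>150: print((u,v),(ce[k]/4+[u-w,v-w]).round(1),st[k,4]/16,st[k,2:4]/4)
E
```

```text
t 16.08 pos [502.8  96.5 115.7] F [ 0.3 -0.5 -0. ] T [-0.02 -0.01  0.  ] w 0.496 j6 0.89 
shift [ 71.7  58.5 -15.7] turn [-0.002 -0.016  0.021]
[[319.86657438 215.53035996]
 [395.92063174 219.41087728]
 [358.46710552 210.23857134]]
(325, 214) [317.9 202.3] 39.9375 [10.   5.5]
(325, 214) [319.9 216.8] 34.625 [4.5  9.75]
(396, 219) [396.  220.1] 30.1875 [5. 9.]
(359, 210) [358.6 211.4] 204.5 [24. 10.]
```

View pics/n10.png

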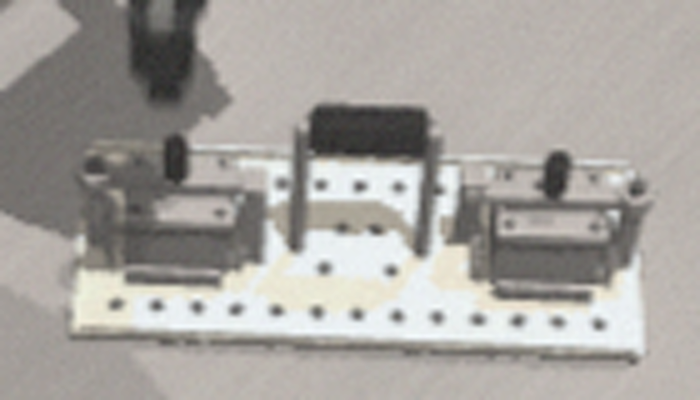

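The bar lies shut across the lid: knob at scene (319.9,216.8) against (319.9,215.5) predicted, matching the locked side. The carrier crept by about 1-2 mm. Next is the handle.

Emit:
play_rows([
  [24,19,0,-0.002,-0.016,0.02,0.2],
  [24,19,0,0,0,0.005,0.2],
  [20,17,-5,0,0,0,0.2],
  [0,0,0,0,0,0,0.2],
])

```text
time_s: 16.52
eef_pos: [578.1, 152.5, 117.5]
ee_rot: [0.004, 0.945, 0.328, 0.01]
force: [-0.4, 0.0, -0.3]
grip_width: 0.603
```

```bash
python3 -c "
from h import *
need((575.5,153.8,80),-51.7)"
```

```text
t 16.52 pos [578.1 152.5 117.5] F [-0.4  0.  -0.3] T [0.02 0.04 0.  ] w 0.603 j6 0.97 
shift [ -2.6   1.3 -37.5] turn [0.002 0.021 0.001]
```

Emit:
play_rows([
  [-2.6,1.3,-15,0.002,0.021,0,0.2],
  [0,0,-15,0,0,0,0.2],
  [0,0,0,0,0,0,0.2],
])

```text
time_s: 16.77
eef_pos: [575.9, 154.1, 85.3]
ee_rot: [0.0, 0.944, 0.329, -0.0]
force: [0.3, -0.7, -0.1]
grip_width: 0.598
```

```bash
python3 -c "
from h import *
need((575.5,153.8,60),-51.7)"
```

```text
t 16.77 pos [575.9 154.1  85.3] F [ 0.3 -0.7 -0.1] T [ 0.04 -0.   -0.03] w 0.598 j6 0.97 
shift [ -0.4  -0.3 -25.3] turn [ 0.001 -0.    -0.002]
```

Emit:
play_rows([
  [0,0,-15,0,0,0,0.2],
  [0,0,-12,0,0,0,0.2],
  [0,0,0,0,0,0,0.2],
])

```text
time_s: 17.02
eef_pos: [575.7, 153.2, 58.1]
ee_rot: [0.001, 0.944, 0.329, 0.0]
force: [-0.7, 0.2, -0.9]
grip_width: 0.598
```

```bash
python3 -c "
from h import *
need((575.5,153.8,44),-51.7)"
```

```text
t 17.02 pos [575.7 153.2  58.1] F [-0.7  0.2 -0.9] T [-0.04 -0.06 -0.05] w 0.598 j6 0.96 
shift [ -0.2   0.6 -14.1] turn [ 0.001  0.001 -0.003]
```

Emit:
play_rows([
  [-0.2,0.6,-10,0,0,-0.003,0.2],
  [0,0,-4,0,0,0,0.2],
  [0,0,0,0,0,0,0.2],
])

```text
time_s: 17.27
eef_pos: [575.9, 153.2, 44.9]
ee_rot: [0.001, 0.945, 0.328, 0.001]
force: [-0.1, -1.0, 0.5]
grip_width: 0.601
```

```bash
python3 -c "
from h import *
need((575.5,153.8,44),-51.7)"
```

```text
t 17.27 pos [575.9 153.2  44.9] F [-0.1 -1.   0.5] T [-0.03 -0.02 -0.  ] w 0.601 j6 0.97 
shift [-0.4  0.6 -0.9] turn [0.002 0.003 0.001]
```

Closing gently first so the carrier self-centres, then firmly.

Emit:
play_rows([
  [0,0,0,0.002,0.003,0,-0.3],
  [0,0,0,0,0,0,-0.6],
  [0,0,0,0,0,0,-1],
  [0,0,0,0,0,0,-1],
], grip_force=20)

```text
time_s: 17.6
eef_pos: [575.9, 153.6, 45.9]
ee_rot: [-0.001, 0.945, 0.328, 0.0]
force: [0.4, -0.5, -8.0]
grip_width: 0.182
```

Emit:
play_rows([
  [0,0,0,0,0,0,-1],
  [0,0,0,0,0,0,-1],
  [0,0,0,0,0,0,-1],
], grip_force=100)

```text
time_s: 17.85
eef_pos: [575.6, 153.6, 45.6]
ee_rot: [-0.001, 0.945, 0.328, -0.0]
force: [-0.8, 0.5, -2.7]
grip_width: 0.17
```

```bash
python3 -c "
from h import *
need((575.5,153.8,44),-51.7)"
```

```text
t 17.85 pos [575.6 153.6  45.6] F [-0.8  0.5 -2.7] T [ 0.05 -0.05 -0.01] w 0.17 j6 0.97 
shift [-0.1  0.2 -1.6] turn [-0.001 -0.001  0.   ]
```

Emit:
play_rows([
  [0,0,4,0,0,0,-1],
  [0,0,8,0,0,0,-1],
  [0,0,8,0,0,0,-1],
  [0,0,8,0,0,0,-1],
])

```text
time_s: 18.18
eef_pos: [573.1, 153.2, 72.4]
ee_rot: [-0.001, 0.945, 0.328, -0.004]
force: [0.4, -0.3, -7.5]
grip_width: 0.169
```

```bash
python3 -c "
from h import *
need((575.6,153.6,146),-51.7)"
```

```text
t 18.18 pos [573.1 153.2  72.4] F [ 0.4 -0.3 -7.5] T [ 0.05  0.02 -0.01] w 0.169 j6 0.97 
shift [ 2.5  0.4 73.6] turn [-0.    -0.008  0.   ]
```

Carrying 7.5 N, as expected, with no moment, so it hangs balanced. Continuing.

Emit:
play_rows([
  [1,0,10,0,-0.008,0,-1],
  [0.5,0,10,0,-0.002,0,-1],
  [0.5,0,10,0,-0.002,0,-1],
  [0.5,0,10,0,-0.002,0,-1],
  [0.5,0,10,0,-0.002,0,-1],
])

```text
time_s: 18.6
eef_pos: [576.2, 153.1, 128.4]
ee_rot: [0.002, 0.945, 0.328, 0.005]
force: [0.1, -0.6, -7.7]
grip_width: 0.169
```

```bash
python3 -c "
from h import *
need((575.6,153.6,146),-51.7)"
```

```text
t 18.6 pos [576.2 153.1 128.4] F [ 0.1 -0.6 -7.7] T [-0.03 -0.08  0.02] w 0.169 j6 0.97 
shift [-0.6  0.5 17.6] turn [-0.    0.01  0.  ]
```

Emit:
play_rows([
  [-0.6,0.5,8,0,0.01,0,-1],
  [0,0,6,0,0,0,-1],
  [0,0,3,0,0,0,-1],
  [0,0,0,0,0,0,-1],
  [0,0,0,0,0,0,-1],
])

```text
time_s: 19.02
eef_pos: [576.9, 153.7, 151.3]
ee_rot: [0.001, 0.945, 0.328, 0.003]
force: [-0.2, -0.4, -7.7]
grip_width: 0.168
```

```bash
python3 -c "
from h import *
need((575.6,153.6,146),-51.7); print(sense()['dq'].round(3))"
```

```text
t 19.02 pos [576.9 153.7 151.3] F [-0.2 -0.4 -7.7] T [-0.04  0.01 -0.02] w 0.168 j6 0.97 
shift [-1.3 -0.1 -5.3] turn [-0.     0.006  0.   ]
[-0.001 -0.003  0.002  0.     0.002 -0.002]
```

Emit:
play_rows([
  [0,0,-5,0,0.006,0,-1],
  [0,0,0,0,0,0,-1],
  [0,0,0,0,0,0,-1],
  [0,0,0,0,0,0,-1],
])

```text
time_s: 19.35
eef_pos: [576.0, 153.6, 143.8]
ee_rot: [-0.001, 0.945, 0.328, -0.002]
force: [0.0, -0.4, -7.6]
grip_width: 0.166
```

```bash
python3 - <<'E'
from h import *
need((575.6,153.6,146),-51.7); print(sense()['dq'].round(3))
s=cap('scene'); g=cv2.cvtColor(s['img'],cv2.COLOR_BGR2GRAY); cv2.imwrite('pics/end.png',s['img'])
a=np.radians(128.3);x=np.array([np.cos(a),np.sin(a)]);y=np.array([-x[1],x[0]]);C=sense()['eef_pos'][:2]; H=sense()['eef_pos'][2]-45.6
for n,P in (('knobE',np.r_[C+88*y,73+H]),('knobF',np.r_[C-88*y,73+H])):
    u,v=proj(s,P)[0].round().astype(int); w=12; m=cv2.resize(g[v-w:v+w,u-w:u+w],None,fx=4,fy=4,interpolation=cv2.INTER_CUBIC)<60
    k,l,st,ce=cv2.connectedComponentsWithStats(m.astype('u1'))
    print(n,'pred',proj(s,P)[0].round(1),[((ce[i]/4+[u-w,v-w]).round(1).tolist(),(st[i,2:4]/4).tolist()) for i in range(1,k) if st[i,4]>150])
# bystanders: change against the start picture
d=cv2.absdiff(g,cv2.cvtColor(cv2.imread('pics/scene0.png'),cv2.COLOR_BGR2GRAY))
for n,(x0,y0,w,h) in {'bowl':(245,345,85,75),'jar':(185,385,45,52),'tub':(358,92,65,65)}.items(): print(n,'mean diff',d[y0:y0+h,x0:x0+w].mean().round(2))
E
```

```text
t 19.35 pos [576.  153.6 143.8] F [ 0.  -0.4 -7.6] T [-0.03 -0.05  0.05] w 0.166 j6 0.97 
shift [-0.4  0.   2.2] turn [-0.    -0.004  0.   ]
[-0.     0.005  0.002 -0.    -0.001  0.001]
knobE pred [320.1 188.8] [([320.2, 190.0], [5.75, 10.25])]
knobF pred [401.  192.5] [([401.0, 193.7], [5.75, 10.5])]
bowl mean diff 3.71
jar mean diff 3.81
tub mean diff 21.46
```

```bash
python3 - <<'E'
from h import *
t=cap('top'); g=cv2.cvtColor(t['img'],cv2.COLOR_BGR2GRAY); g0=cv2.cvtColor(cv2.imread('pics/top0.png'),cv2.COLOR_BGR2GRAY)
d=cv2.absdiff(g,g0)
for n,(x0,y0,w,h) in {'tub':(98,255,82,68),'bowl':(415,130,70,72),'jar':(485,178,47,42)}.items():
    print(n,d[y0:y0+h,x0:x0+w].mean().round(2),cv2.phaseCorrelate(np.float32(g0[y0:y0+h,x0:x0+w]),np.float32(g[y0:y0+h,x0:x0+w]),cv2.createHanningWindow((w,h),cv2.CV_32F)))
need((576,153.6,144),-51.7)
E
```

```text
tub 2.59 ((0.04969613107747506, -0.06713561323272188), 1.0322029628871399)
bowl 2.56 ((0.041045263122683195, -0.03258742778070456), 1.0019155205399901)
jar 2.48 ((0.056585449043204505, 0.4660058164256995), 0.9408245704792164)
t 19.45 pos [576.1 153.6 144.1] F [-0.6  0.2 -7.4] T [-0.03 -0.02 -0.01] w 0.167 j6 0.97 
shift [-0.1 -0.  -0.1] turn [-0.    -0.003  0.   ]
```

The bystanders are unmoved in the top view, and the carrier is held still and level with 98 mm of air. Handing in.

```bash
python3 -c "
from rig import ctrl; print(ctrl.finish_job())"
```

```text
the job is handed in; nothing more can be done
None
```

The job is done and handed in at about 19.5 s. The middle-sized cell is seated in the empty place, its bar is shut over the lid, and the carrier hangs level from its handle with about 98 mm of air under it.

**Problem on the way:** the first close on the cell met nothing. The real finger tips sit about 36 mm higher than the reported TCP. I measured this with an open-jaw touch on the bench at about 37 N and corrected every later height by it. The predicted pocket floor was then met exactly where expected, with a brief 53 N peak pressing the cell down.

**Last checks:**
- **Bar and level:** both knobs are within 0.2 px in column and share the same +1.2 px in row against a level carrier with both bars shut. Bar angle itself was not measured; I rely on that match and on the steady 3 N at the stop.
- **Load:** 7.4 to 7.7 N with almost no moment, so the carrier is balanced and not slipping. The tool is within 0.003 rad of upright.
- **Bystanders:** in the top view the bowl and tub match the start picture. The jar showed a 0.47 px row shift by correlation, but its picture difference is no larger than the others', so I read it as noise.
- **Disagreement:** the tub's patch in the scene view differed from the start. I took that as the arm or its shadow, since the top view shows the tub unmoved.

The carrier crept about 1 to 2 mm on the bench while the bar was pressed shut.

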